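# Run a fingertip along the stoppers of a sample rack

## Robot

A 6-joint arm with a two-finger parallel gripper is mounted at the origin on a cart in front of the work surface, level with it; the furniture and walls round the work are solid. World frame = base frame: x ahead of the robot, y to its left, z up, the work surface at z = 0. Lengths are in m, angles in rad, forces in N, time in s.
With the tool pointing down it reaches from about 0.35 to 0.95 m from the base axis. Payload 17.4 kg.
Tool frame: the origin (TCP) lies midway between the tips of the shut fingers; the grasp point (between the pads) lies arm.grip_depth behind it (arm.grip_depth is the distance from the TCP to the grasp point, in m); z points along the fingers, y is the line along which they close (so a half turn about z gives the same grasp; the last joint's range is limited). The gripper opens to 93 mm and grips with 3 to 60 N. Pads are 15 mm wide; open, the fingers measure 128 mm over their backs; the gripper's body (75 mm by 188 mm) begins 65 mm behind the grasp point.
Start: joints at [1.305, 0.116, 1.442, -0, 1.584, -0.038], TCP at [0.152, 0.658, 0.219] pointing down, gripper open.
Joint ranges: [-2.83, 2.83], [-0.83, 2.19], [0.07, 2.5], [-1.14, 4.28], [0.01, 3], [-2.97, 2.97]. Speed limits (rad/s): [1.89, 1.89, 2.22, 3.14, 3.14, 3.14].

## Interface

Orientations are given as a rotation vector (axis times angle).
In Python, from plant import arm gives the robot as it stands.
- The arm moves only by the tool play_rows, never from a script. Its argument "rows" is a list of rows, each a list of 2 entries, a list of its own where there are three numbers: the shift along the tool's x, y, z each as a share of 0.8 m, from -1 to 1, then the turn about the tool's z as a share of 360 degrees, from -1 to 1. In form: [[[tx, ty, tz], spin], ...]. A call has 1 to 5 rows; each row is the pose to reach, as a shift and turn from the pose commanded when the call began, along the tool's axes at that moment, turning the shorter way round; what a row does not reach only later rows make up. A row lasts 1/12 s, in which the tool goes at most 41.7 mm and 7.16 degrees, less where a joint would pass 70% of its speed; a pose out of reach is approached as far as the arm can. A call with a number of a shift or a turn outside -1 to 1 is refused whole. A call with a gripper value outside its range is refused whole. "grip" is the closure, from -1 (fully open) to 1 (shut), set as the call begins (left out, the last holds). The fingers move at their own pace and stop on an object; "grip_force" is the grip in N (left out, the last holds). Time passes only in rows, so rows that repeat a pose let the fingers close. It gives the time, the measured TCP pose, the force, the opening and the grip force at its end, in the units of the state.
- arm.get_obs(): the state, without advancing time (a new reading comes with each control period).
- arm.camera(name): name is "side" or "top"; returns (picture, depth): 384x512x3 uint8, blue, green, red; 384x512 float32, m along the optical axis (not along the pixel's ray), 0 where there is no reading.
- arm.camera_info(name): a dict with "fx", "fy", "cx", "cy" (pixels), "rvec" (rotation vector, rad) and "tvec" (3), from world to camera coordinates, as OpenCV has them. Camera axes: x right, y down, z forward; pixel columns grow to the right and rows downward; lengths in m; the calibration is good to about 2 mm. A picture is of the moment at which its call begins. camera_info takes no time and is no camera call.
- arm.hand_in(): hands the job in; it is judged then, once.
The state is a dict: "t": time; "joints": joint angles; "joint_vel": joint speeds; "joint_torque": joint torques, N m; "tcp_pos": TCP position; "tcp_rot": TCP orientation; "contact_force": force on the tool from outside, world axes, zero at the start; "torque": the same for the moment, N m; "opening": finger opening in m; "grasp_force": force on a finger pad.
Only numpy, scipy, OpenCV 4.12 (cv2) and the standard library are available. Lean on these libraries where they do the work, as an engineer would, in place of code of your own. Each camera call takes 0.05 s, during which the arm holds its last target. There are 200 camera calls.

## Task

The six stoppers on the curved sample rack are standing slightly proud. Starting at the end with the upright tab, run the closed fingertips along the curved row to the other end, touching lightly, so that every stopper is pushed fully home. Do not lift the rack, shove it out of its place or lean on it hard, and leave the cup, the bottle and the vials around it alone.

Things in the scene. Friction and masses are not known exactly. Their poses are not given: they have to be found in the camera images.
- rack: loose curved rack segment of an autosampler, 1.8 kg, standing on the worktop: dark steel base plate and white top plate (50 mm across the curve, about 210 mm along it), six glass tubes between. Its upper face is 62 mm above the worktop. Origin: on the worktop under the middle of the row of stoppers. The row lies on an arc of radius 120 mm about the point x=-120 mm, y=0 of this frame; z is up; the row's ends point to +y (start, with the tab) and -y
- tab_top (a point): top centre of the upright white tab (26 x 5 mm, standing 20 mm above the rack's top plate, top at 82 mm) which marks the starting end of the row, 33 mm along the curve from the centre of stopper 1
- stopper1_top (a point): top centre of stopper 1, counted from the tab: a grey disc-shaped stopper, 26 mm in diameter, with a 2 mm rim and a shallow conical top (29 degrees) rising 5.5 mm to a 6 mm flat. It stands 75 mm above the worktop when fully up and 70 mm when fully home; neighbours are 30 mm apart along the arc
- stopper1 (a joint): how far stopper 1 has been pushed down into its tube: 0 m fully up, 0.005 m fully home (starts at 0 to 0.001). It needs about 2 N and stays where it is left
- stopper2_top (a point): top centre of stopper 2, counted from the tab; same shape and heights as stopper 1
- stopper2 (a joint): how far stopper 2 has been pushed down, as for stopper 1
- stopper3_top (a point): top centre of stopper 3, counted from the tab; same shape and heights as stopper 1
- stopper3 (a joint): how far stopper 3 has been pushed down, as for stopper 1
- stopper4_top (a point): top centre of stopper 4, counted from the tab; same shape and heights as stopper 1
- stopper4 (a joint): how far stopper 4 has been pushed down, as for stopper 1
- stopper5_top (a point): top centre of stopper 5, counted from the tab; same shape and heights as stopper 1
- stopper5 (a joint): how far stopper 5 has been pushed down, as for stopper 1
- stopper6_top (a point): top centre of stopper 6, counted from the tab; same shape and heights as stopper 1
- stopper6 (a joint): how far stopper 6 has been pushed down, as for stopper 1
- cup_small: loose clear plastic sample cup, 61 mm wide, 66 mm tall, by the inner (concave) side of the rack; origin at the centre of its underside; bystander
- dropper_bottle: loose brown dropper bottle, 33 mm wide, 102 mm tall, by the inner side of the rack; origin at the centre of its underside; bystander
- vial_3: loose white screw-cap vial, 23 mm wide, 56 mm tall, by the outer side of the rack; origin at the centre of its underside; bystander
- vial_1: loose screw-cap vial with a blue cap, 23 mm wide, 56 mm tall, by the outer side of the rack; origin at the centre of its underside; bystander
- milk_analyser: the fixed grey milk analyser to the left of the rack, an obstacle: 399 mm deep (x), 236 mm wide (y), 305 mm tall; its front slopes back; origin about the centre of its underside
There are look-alikes about, which are no part of the job. What is shaped like the rack but yellow is not meant.

How it is judged:
On the way, in this order (a step that is already met when the one before it is completed fails the run):
1. the first stopper, beside the tab, is home (value of joint stopper1 above 0.0035 m), for 0.1 s.
2. the fourth stopper is home (value of joint stopper4 above 0.0035 m), for 0.1 s.
3. the last stopper is home (value of joint stopper6 above 0.0035 m), for 0.1 s.
At the end, for the whole second after the job is handed in: all six stoppers are down at least 3.5 mm of their 5 mm travel, the rack stands flat, at rest and within 20 mm of where it was, and the cup, bottle and vials stand upright within 20 mm of where they were (value of joint each of stopper1, stopper2, stopper3, stopper4, stopper5, stopper6 above 0.0035 m and distance of each of rack, cup_small, dropper_bottle, vial_3, vial_1 from where it was at the start of the episode below 0.02 m and angle between rack's own z axis and vertical below 0.05 rad and linear speed of rack below 0.02 m/s and angle between each of cup_small, dropper_bottle, vial_3, vial_1's own z axis and vertical below 0.2 rad); the robot touches nothing.
It fails at once if the rack is shoved more than 20 mm, lifted or tipped (distance of rack from where it was at the start of the episode above 0.02 m or height (world z) of rack above 0.01 m or angle between rack's own z axis and vertical above 0.12 rad).
It fails at once if the fingers lean on the rack or its stoppers with more than 40 N (contact force between the fingers and rack above 40 N).
It fails at once if the last stopper is pushed home before the first (value of joint stopper6 above 0.0035 m and value of joint stopper1 below 0.003 m).
It fails at once if the cup, the bottle or a vial is moved more than 20 mm, lifted or knocked over (distance of any of cup_small, dropper_bottle, vial_3, vial_1 from where it was at the start of the episode above 0.02 m or angle between any of cup_small, dropper_bottle, vial_3, vial_1's own z axis and vertical above 0.4 rad).
It also fails if it takes over 54 s, if anything falls off the work surface, if the arm or the gripper's body presses on something with over 40 N, if the wrist force passes 120 N, or if a joint passes its speed limit or range.

## Working session

There is one attempt and no reset: what is moved stays moved. The work goes in short steps, Python scripts to look and compute and a tool call to move; the robot and the scene stay as the last step left them, time stands still between calls to the robot, and variables do not carry over. Pictures are saved under pics/ and viewed, at most 10 in all, crops included, and the job is handed in when it is done.

Besides the shell and the picture viewer there is one more tool, called after "Call:" as name([rows], argument=value, ...), one row to a line, values as JSON. play_rows: Moves the arm, as the interface text tells. Its arguments: {"type":"object","properties":{"rows":{"type":"array"},"grip":{"type":"number"},"grip_force":{"type":"number"}},"required":["rows"]}

```bash
mkdir -p pics; ls; cat > h.py <<'E'
import numpy as np, cv2
from plant import arm
def cam(n):
    i=arm.camera_info(n);R=cv2.Rodrigues(np.array(i["rvec"],float))[0]
    return i,R,np.array(i["tvec"],float).ravel()
def cast(n,u,v,z):
    i,R,t=cam(n);d=R.T@np.array([(u-i["cx"])/i["fx"],(v-i["cy"])/i["fy"],1]);c=-R.T@t
    return c+d*(z-c[2])/d[2]
def cloud(n,dep):
    i,R,t=cam(n);v,u=np.indices(dep.shape)
    p=np.stack([(u-i["cx"])/i["fx"]*dep,(v-i["cy"])/i["fy"]*dep,dep],-1)
    return (p-t)@R
E
python3 - <<'E'
from h import *
print(arm.get_obs()); 
for n in("top","side"):
    p,d=arm.camera(n);cv2.imwrite(f"pics/{n}0.png",p);np.savez(f"{n}0.npz",p=p,d=d);i,R,t=cam(n);print(n,i,-R.T@t)
E
```

```text
pics
{'t': 0.0, 'joints': array([ 1.30519669e+00,  1.16507387e-01,  1.44229733e+00, -4.64935233e-05,
        1.58403400e+00, -3.77807250e-02]), 'joint_vel': array([ 0.00083451,  0.00089677, -0.00177346, -0.00174693,  0.0008758 ,
        0.00046308]), 'joint_torque': array([-3.66715947e-03, -7.21253657e+01, -6.22610879e+01,  7.78756128e-02,
        2.37338338e-02, -3.04078230e-05]), 'tcp_pos': array([0.15240125, 0.65733799, 0.21787085]), 'tcp_rot': array([-3.57068388e-01, -3.12109091e+00,  1.94578104e-03]), 'contact_force': array([-0.46054818,  0.28404246, -0.11927433]), 'torque': array([-0.02085135,  0.02223735, -0.01904696]), 'grasp_force': 0.0, 'opening': 0.09292220578139686}
top {'fx': 380.7754298296146, 'fy': 380.7754298296146, 'cx': 254.77157597882865, 'cy': 186.86073607844634, 'rvec': array([ 2.21586567, -2.20138187,  0.0936602 ]), 'tvec': array([-0.3714604 ,  0.51945097,  0.87760024])} [ 0.47317318 -0.34078357  0.91540594]
side {'fx': 370.13134956725025, 'fy': 370.13134956725025, 'cx': 258.12610500150544, 'cy': 194.84831918787702, 'rvec': array([ 2.04144443, -0.49062033,  0.28859942]), 'tvec': array([-0.60601878,  0.04145414,  0.94394049])} [ 0.17391063 -0.98837997  0.50285284]
```

View pics/top0.png

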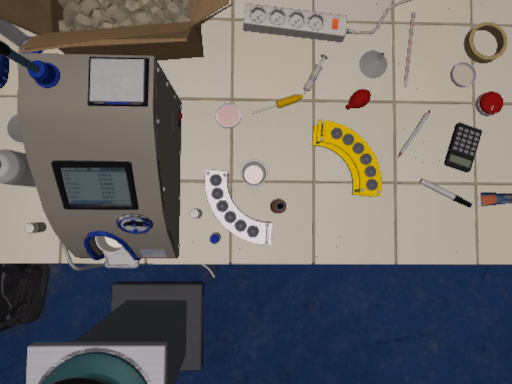

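View pics/side0.png

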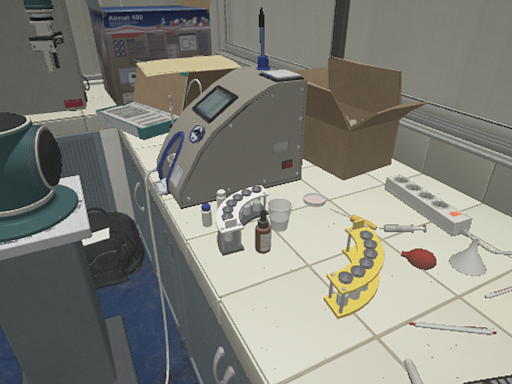

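Candidates are the white curved rack at top px (235,210) and the yellow one at (350,160). The task describes a white top plate and excludes yellow, so the white rack is the one meant. I'll confirm it in an enlarged crop.

```bash
python3 - <<'E'
from h import *
a=np.load("top0.npz");p,d=a["p"],a["d"]
c=cv2.resize(p[160:255,185:300],None,fx=5,fy=5,interpolation=cv2.INTER_CUBIC)
s=np.load("side0.npz")["p"][175:260,195:300]
s=cv2.resize(s,(int(105*475/85)//2,475//2),interpolation=cv2.INTER_CUBIC)
s=cv2.copyMakeBorder(s,0,475-s.shape[0],0,0,cv2.BORDER_CONSTANT)
s=s[:,:225];cv2.imwrite("pics/crop.png",np.hstack([c,s]))
P=cloud("top",d)
hsv=cv2.cvtColor(p,cv2.COLOR_BGR2HSV)
roi=np.zeros(d.shape,bool);roi[165:250,200:275]=1
w=roi&(hsv[...,2]>150)&(hsv[...,1]<40)&(P[...,2]>.045)
for lo,hi in((.045,.055),(.055,.059),(.059,.065),(.065,.07),(.07,.076),(.076,.09),(.09,.12)):
    m=roi&(P[...,2]>lo)&(P[...,2]<hi);print(lo,m.sum(),P[m][:,:2].mean(0) if m.any() else '',np.argwhere(m).mean(0)[::-1] if m.any() else '')
# dark discs
m=(roi&(hsv[...,2]<130)&(P[...,2]>.055)&(P[...,2]<.082)).astype(np.uint8)
n,l,st,ce=cv2.connectedComponentsWithStats(m)
for k in range(1,n):
    if st[k,4]>10: print(st[k],ce[k],cast("top",*ce[k],.072),np.percentile(P[l==k][:,2],[5,50,95]))
E
```

```text
0.045 78 [ 0.46962892 -0.32466261] [235.74358974 209.24358974]
0.055 176 [ 0.46326249 -0.32181189] [234.52840909 211.93181818]
0.059 1435 [ 0.469225   -0.32339624] [235.26480836 209.25714286]
0.065 301 [ 0.48016208 -0.31812651] [232.84385382 204.33887043]
0.07 400 [ 0.47147367 -0.31200209] [230.0175 208.2175]
0.076 37 [ 0.42308661 -0.38334396] [262.37837838 230.56756757]
0.09 0  
[210 175  12  11 100] [215.21 179.76] [ 0.53413471 -0.278721    0.072     ] [0.0678423  0.07035936 0.07416003]
[212 188  11  11  97] [217. 193.] [ 0.50482726 -0.28299951  0.072     ] [0.06718407 0.07072705 0.0738455 ]
[217 201  11  11  98] [221.90816327 205.6122449 ] [ 0.47704511 -0.29411483  0.072     ] [0.06746898 0.07071546 0.07439475]
[271 200   4  12  31] [273.03225806 205.61290323] [ 0.47770818 -0.4071897   0.072     ] [0.05571445 0.05900817 0.07296622]
[225 211  11  12  99] [229.94949495 216.52525253] [ 0.45311004 -0.31206104  0.072     ] [0.06718723 0.07113807 0.07485322]
[235 220  11  11  96] [240.1875 225.125 ] [ 0.43431581 -0.33477256  0.072     ] [0.06786767 0.07088208 0.07419792]
[247 226  12  11 101] [252.3960396  231.04950495] [ 0.42142035 -0.36177452  0.072     ] [0.06761031 0.07111668 0.07451795]
[210 234   8   6  18] [213.05555556 236.55555556] [ 0.40905388 -0.27541908  0.072     ] [0.05526246 0.05621816 0.05805981]
```

View pics/crop.png

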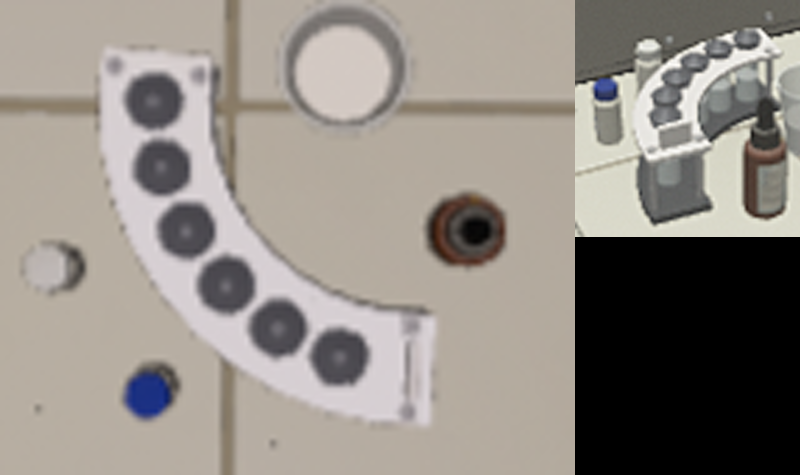

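The crop confirms the white rack. Its tab is at the right end, top px (265,232), so stopper 1 is at (252,231) and stopper 6 is at (215,180), near the analyser. Next I'll fit the arc and map obstacle heights for the transit.

```bash
python3 - <<'E'
from h import *
from scipy.optimize import least_squares
S=np.array([[.42142,-.36177],[.43432,-.33477],[.45311,-.31206],[.47705,-.29411],[.50483,-.28300],[.53413,-.27872]])
f=lambda q:np.r_[np.hypot(*(S-q[:2]).T)-.12]
r=least_squares(f,[.53,-.4]);c=r.x;print("centre",c,"res",r.fun)
a=np.degrees(np.arctan2(*(S-c).T[::-1]));print(a,np.diff(a),np.degrees(.03/.12))
# side cam check of stoppers
i,R,t=cam("side")
for s in S:
    q=R@np.r_[s,.0735]+t;print(q[0]/q[2]*i["fx"]+i["cx"],q[1]/q[2]*i["fy"]+i["cy"])
P=np.vstack([cloud(n,np.load(n+"0.npz")["d"])[np.load(n+"0.npz")["d"]>0] for n in("top","side")])
H=np.full((12,14),-1.)
for p in P:
    x=int(np.floor(p[0]*10));y=int(np.floor((p[1]+.6)*10))
    if 0<=x<12 and 0<=y<14: H[x,y]=max(H[x,y],p[2])
print("rows x .0..1.1, cols y -.6..+.7");print((H*1000).astype(int))
m=(P[:,0]>.35)&(P[:,0]<.7)&(P[:,1]>-.3)&(P[:,1]<.1)
for z in (.02,.07,.12,.16,.2,.25,.29):
    q=P[m&(abs(P[:,2]-z)<.015)&(P[:,1]>-.26)]
    if len(q): print(z,"min y",np.percentile(q[:,1],2),"min x",np.percentile(q[:,0],1))
o=arm.get_obs();print(cv2.Rodrigues(o["tcp_rot"])[0],arm.grip_depth)
E
```

```text
centre [ 0.53571873 -0.39885577] res [ 1.64696032e-04 -4.71398645e-05 -1.76344693e-04  5.70560856e-05
 -9.72325263e-05  1.46277050e-04]
[162.02364236 147.70639673 133.58415194 119.25344717 104.92858095
  90.75766118] [-14.31724563 -14.12224479 -14.33070477 -14.32486622 -14.17091977] 14.32394487827058
227.43397413497638 214.7033158965652
228.0399858490058 207.42274137250692
231.72315261521234 200.84688052574137
238.02594171974556 195.0509593909379
246.65849516515036 190.43235075518314
256.7290677095213 187.0587323639576
rows x .0..1.1, cols y -.6..+.7
[[ -711  -710  -708  -710   156   246   246    11  -710  -708  -688   347
   -544   322]
 [ -709  -708  -709  -704     4   213   210     4  -708  -707  -700   347
    457   389]
 [ -710  -711  -709  -704  -693  -497  -710  -710  -708  -709  -697    47
     50   451]
 [    4    64    66    58   123   131   125     4     4    50    49    49
     50    49]
 [    4   102    84    76   231   232   224    57   175    49   229   229
    226   329]
 [   71     5    69    77   284   284   284   243   222    41   230   230
    229     5]
 [   84  
[... 384 characters left out ...]
   294   252 -1000 -1000 -1000   163
    163 -1000]
 [  161   196   196   196   195 -1000 -1000   457   456   195   196   196
    197   196]]
0.02 min y -0.23538108810148606 min x 0.3511914547105859
0.07 min y -0.25729784098846054 min x 0.3607791240795123
0.12 min y -0.19212215878583527 min x 0.3875640004619517
0.16 min y -0.19201247112305891 min x 0.4134497565277386
0.2 min y -0.19199154067938037 min x 0.4470504429795465
0.25 min y -0.19182935788973357 min x 0.5125533394080759
0.29 min y -0.19014376167348676 min x 0.5867555976906647
[[-9.74166376e-01  2.25831345e-01 -2.74582980e-04]
 [ 2.25831506e-01  9.74165920e-01 -9.44070331e-04]
 [ 5.42887085e-05 -9.81691061e-04 -9.99999517e-01]] 0.0188
```

Call:
play_rows([
  [[0, 0, -0.23], 0],
  [[0, 0, -0.23], 0],
  [[0, 0, -0.23], 0],
  [[0, 0, -0.23], 0],
  [[0, 0, -0.23], 0],
], grip=1, grip_force=20)

```text
t: 0.52
tcp_pos: [0.1524, 0.6574, 0.4087]
tcp_rot: [0.357, 3.12, 0.009]
contact_force: [-0.3, -0.6, 1.4]
opening: 0.0644
grasp_force: 0.0
```

Call:
play_rows([
  [[0, 0, 0], 0.02],
  [[0, 0, 0], 0.04],
  [[0, 0, 0], 0.06],
  [[0, 0, 0], 0.08],
  [[0, 0, 0], 0.095],
])

```text
t: 0.93
tcp_pos: [0.1525, 0.6576, 0.4022]
tcp_rot: [1.269, 2.874, -0.001]
contact_force: [0.0, -0.2, -1.2]
opening: 0.0308
grasp_force: 0.0
```

Call:
play_rows([
  [[0, 0, 0], 0.02],
  [[0, 0, 0], 0.04],
  [[0, 0, 0], 0.06],
  [[0, 0, 0], 0.08],
  [[0, 0, 0], 0.095],
])

```text
t: 1.35
tcp_pos: [0.1524, 0.6576, 0.4022]
tcp_rot: [2.057, 2.374, -0.001]
contact_force: [0.5, 0.2, -0.3]
opening: 0.0013
grasp_force: 0.0
```

Call:
play_rows([
  [[0, 0, 0], 0.015],
  [[0, 0, 0], 0.0238],
  [[0, 0, 0], 0.0238],
  [[0, 0, 0], 0.0238],
])

```text
t: 1.68
tcp_pos: [0.1524, 0.6576, 0.4023]
tcp_rot: [2.219, 2.223, -0.001]
contact_force: [-0.2, 0.1, -0.3]
opening: 0.0005
grasp_force: 0.0
```

Call:
play_rows([
  [[-0.034, 0.037, 0], 0],
  [[-0.068, 0.074, 0], 0],
  [[-0.103, 0.111, 0], 0],
  [[-0.137, 0.148, 0], 0],
  [[-0.171, 0.185, 0], 0],
])

```text
t: 2.1
tcp_pos: [0.3013, 0.5192, 0.4026]
tcp_rot: [2.219, 2.224, 0.0]
contact_force: [0.1, -0.2, -0.0]
opening: 0.0007
grasp_force: 0.0
```

Call:
play_rows([
  [[-0.045, 0.025, 0], 0],
  [[-0.09, 0.05, 0], 0],
  [[-0.135, 0.075, 0], 0],
  [[-0.18, 0.1, 0], 0],
  [[-0.225, 0.125, 0], 0],
])

```text
t: 2.52
tcp_pos: [0.4007, 0.3388, 0.4027]
tcp_rot: [2.219, 2.224, 0.001]
contact_force: [1.1, 0.1, 0.5]
opening: 0.0004
grasp_force: 0.0
```

Call:
play_rows([
  [[-0.05, 0.0075, 0], 0],
  [[-0.1, 0.015, 0], 0],
  [[-0.15, 0.0225, 0], 0],
  [[-0.2, 0.03, 0], 0],
  [[-0.25, 0.0375, 0], 0],
])

```text
t: 2.93
tcp_pos: [0.4299, 0.1388, 0.4027]
tcp_rot: [2.218, 2.224, 0.001]
contact_force: [0.6, 0.0, 0.1]
opening: 0.0005
grasp_force: 0.0
```

Call:
play_rows([
  [[-0.05, 0, 0], 0],
  [[-0.1, 0, 0], 0],
  [[-0.15, 0, 0], 0],
  [[-0.2, 0, 0], 0],
  [[-0.25, 0, 0], 0],
])

```text
t: 3.35
tcp_pos: [0.4295, -0.0612, 0.4029]
tcp_rot: [2.219, 2.224, 0.001]
contact_force: [1.8, 0.3, -0.4]
opening: 0.0002
grasp_force: 0.0
```

Call:
play_rows([
  [[-0.05, 0, 0], 0],
  [[-0.1, 0, 0], 0],
  [[-0.15, -0.005, 0], 0],
  [[-0.2, -0.008, 0], 0],
  [[-0.25, -0.0125, 0], 0],
])

```text
t: 3.77
tcp_pos: [0.4194, -0.2613, 0.4027]
tcp_rot: [2.219, 2.223, 0.0]
contact_force: [0.1, 0.7, 0.3]
opening: 0.0005
grasp_force: 0.0
```

Call:
play_rows([
  [[-0.05, 0, 0], 0],
  [[-0.1, 0, 0], 0],
  [[-0.13, 0, 0], 0],
  [[-0.13, 0, 0], 0],
  [[-0.13, 0, 0], 0],
])

```text
t: 4.18
tcp_pos: [0.4199, -0.3643, 0.4019]
tcp_rot: [-2.221, -2.22, -0.0]
contact_force: [-0.1, 0.1, 1.1]
opening: 0.0003
grasp_force: 0.0
```

Call:
play_rows([
  [[0.002, 0.002, 0.05], 0],
  [[0.002, 0.002, 0.1], 0],
  [[0.002, 0.002, 0.15], 0],
  [[0.002, 0.002, 0.2], 0],
  [[0.002, 0.002, 0.25], 0],
])

```text
t: 4.6
tcp_pos: [0.4218, -0.3603, 0.2014]
tcp_rot: [2.218, 2.223, 0.0]
contact_force: [1.2, -0.9, -0.3]
opening: 0.0008
grasp_force: 0.0
```

Call:
play_rows([
  [[0, 0, 0.05], 0],
  [[0, 0, 0.1], 0],
  [[0, 0, 0.13], 0],
  [[0, 0, 0.13], 0],
  [[0, 0, 0.13], 0],
])

```text
t: 5.02
tcp_pos: [0.4218, -0.3607, 0.099]
tcp_rot: [-2.219, -2.222, -0.0]
contact_force: [0.5, -0.3, 1.1]
opening: 0.0007
grasp_force: 0.0
```

```bash
python3 - <<'E'
from h import *
o=arm.get_obs();print(o["tcp_pos"],o["contact_force"])
a=arm.camera("top")[0][150:260,180:300];b=arm.camera("side")[0][130:260,170:310]
cv2.imwrite("pics/pre.png",np.hstack([cv2.resize(a,(400,367)),cv2.resize(b,(395,367))]))
E
```

```text
[ 0.42182129 -0.36070546  0.09902679] [ 0.53842117 -0.323769    1.12815219]
```

View pics/pre.png

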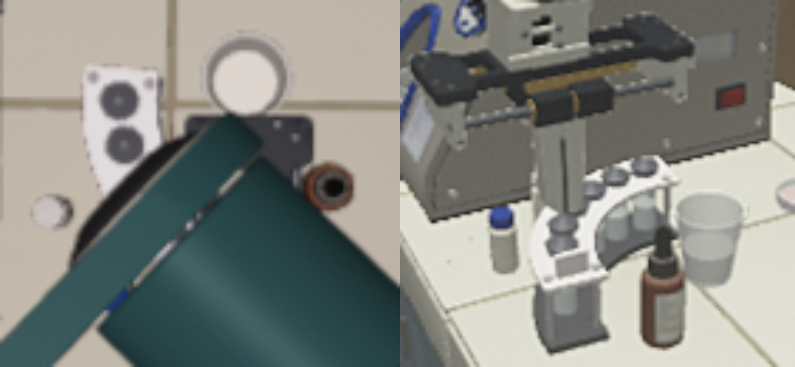

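The fingertips are centred over stopper 1, just clear of the tab (side crop at about (565,220)). I'll lower slowly onto it.

Call:
play_rows([
  [[0, 0, 0.012], 0],
  [[0, 0, 0.022], 0],
  [[0, 0, 0.027], 0],
  [[0, 0, 0.029], 0],
  [[0, 0, 0.03], 0],
])

```text
t: 5.53
tcp_pos: [0.4216, -0.3616, 0.0744]
tcp_rot: [-2.222, -2.221, -0.0]
contact_force: [-0.4, 1.0, 1.9]
opening: 0.0002
grasp_force: 1.0
```

Call:
play_rows([
  [[0, 0, 0.001], 0],
  [[0, 0, 0.002], 0],
  [[0, 0, 0.003], 0],
  [[0, 0, 0.004], 0],
  [[0, 0, 0.004], 0],
])

```text
t: 5.95
tcp_pos: [0.4217, -0.3618, 0.0714]
tcp_rot: [2.222, 2.221, -0.0]
contact_force: [-0.8, -0.2, 1.0]
opening: 0.0003
grasp_force: 0.6
```

Call:
play_rows([
  [[0, 0, 0.0005], 0],
  [[0, 0, 0.001], 0],
  [[0, 0, 0.001], 0],
])

```text
t: 6.2
tcp_pos: [0.4217, -0.3618, 0.0706]
tcp_rot: [2.222, 2.221, -0.0]
contact_force: [0.2, -0.1, 2.0]
opening: 0.0002
grasp_force: 0.7
```

Call:
play_rows([
  [[0, 0, 0.0003], 0],
  [[0, 0, 0.0006], 0],
  [[0, 0, 0.0006], 0],
])

```text
t: 6.45
tcp_pos: [0.4217, -0.3618, 0.0702]
tcp_rot: [2.222, 2.221, -0.0]
contact_force: [-0.0, 0.7, 2.5]
opening: 0.0006
grasp_force: 1.0
```

Call:
play_rows([
  [[0.0034, 0.0016, 0], 0],
  [[0.0068, 0.0032, 0], 0],
  [[0.0101, 0.0048, 0], 0],
  [[0.0135, 0.0064, 0], 0],
  [[0.0169, 0.0081, 0], 0],
])

```text
t: 6.87
tcp_pos: [0.4283, -0.3482, 0.0703]
tcp_rot: [2.221, 2.221, -0.001]
contact_force: [-2.1, -4.5, 2.0]
opening: 0.0003
grasp_force: 1.9
```

Call:
play_rows([
  [[0.0034, 0.0016, 0], 0],
  [[0.0068, 0.0032, 0], 0],
  [[0.0101, 0.0048, 0], 0],
  [[0.0135, 0.0064, 0], 0],
  [[0.0169, 0.0081, 0], 0],
])

```text
t: 7.28
tcp_pos: [0.4348, -0.3343, 0.0702]
tcp_rot: [-2.222, -2.221, -0.0]
contact_force: [-1.5, -2.0, 2.0]
opening: 0.0003
grasp_force: 1.2
```

Lateral force reached about 5 N. I'll check whether the rack shifted before going on.

```bash
cat > sh.py <<'E'
from h import *
b=arm.camera("side")[0];a=np.load("side0.npz")["p"]
g=lambda q:cv2.cvtColor(q,cv2.COLOR_BGR2GRAY)
T=g(a)[222:256,214:248];r=cv2.matchTemplate(cv2.resize(g(b)[214:264,206:256],None,fx=8,fy=8,interpolation=2),cv2.resize(T,None,fx=8,fy=8,interpolation=2),cv2.TM_CCOEFF_NORMED)
m=cv2.minMaxLoc(r);print("shift px",m[3][0]/8-8,m[3][1]/8-8,m[1])
print("m/px",np.linalg.norm(cast("side",231,238,.03)-cast("side",232,238,.03)),cast("side",231,238,.03)-cast("side",231,239,.03))
E
python3 sh.py
```

```text
shift px 0.0 0.0 0.9992308616638184
m/px 0.0021474045970340363 [1.43430604e-03 3.30698158e-03 5.55111512e-17]
```

Call:
play_rows([
  [[0.0028, 0.0023, 0], 0],
  [[0.0057, 0.0047, 0], 0],
  [[0.0085, 0.007, 0], 0],
  [[0.0114, 0.0094, 0], 0],
  [[0.0142, 0.0117, 0], 0],
])

```text
t: 7.75
tcp_pos: [0.444, -0.3233, 0.0701]
tcp_rot: [-2.222, -2.221, 0.001]
contact_force: [-2.0, -4.4, 1.6]
opening: 0.0008
grasp_force: 2.0
```

Call:
play_rows([
  [[0.0028, 0.0023, 0], 0],
  [[0.0057, 0.0047, 0], 0],
  [[0.0085, 0.007, 0], 0],
  [[0.0114, 0.0094, 0], 0],
  [[0.0142, 0.0117, 0], 0],
])

```text
t: 8.17
tcp_pos: [0.4537, -0.3117, 0.0702]
tcp_rot: [2.222, 2.221, 0.0]
contact_force: [-1.3, -0.5, 1.8]
opening: 0.0004
grasp_force: 1.1
```

Call:
play_rows([
  [[0.0022, 0.003, 0], 0],
  [[0.0045, 0.006, 0], 0],
  [[0.0067, 0.009, 0], 0],
  [[0.009, 0.012, 0], 0],
  [[0.0112, 0.015, 0], 0],
])

```text
t: 8.58
tcp_pos: [0.4654, -0.3029, 0.07]
tcp_rot: [-2.221, -2.221, 0.001]
contact_force: [-4.2, -2.2, 1.0]
opening: 0.0005
grasp_force: 1.8
```

Call:
play_rows([
  [[0.0022, 0.003, 0], 0],
  [[0.0045, 0.006, 0], 0],
  [[0.0067, 0.009, 0], 0],
  [[0.009, 0.012, 0], 0],
  [[0.0112, 0.015, 0], 0],
])

```text
t: 9.0
tcp_pos: [0.4778, -0.2939, 0.0702]
tcp_rot: [2.222, 2.221, 0.0]
contact_force: [-1.5, -1.1, 2.4]
opening: 0.0003
grasp_force: 0.9
```

```bash
python3 sh.py
```

```text
shift px 0.0 0.0 0.9993641972541809
m/px 0.0021474045970340363 [1.43430604e-03 3.30698158e-03 5.55111512e-17]
```

Call:
play_rows([
  [[0.0014, 0.0035, 0], 0],
  [[0.0028, 0.007, 0], 0],
  [[0.0041, 0.0104, 0], 0],
  [[0.0055, 0.0139, 0], 0],
  [[0.0069, 0.0174, 0], 0],
])

```text
t: 9.47
tcp_pos: [0.4913, -0.2885, 0.07]
tcp_rot: [-2.221, -2.221, 0.001]
contact_force: [-4.8, -1.6, 1.7]
opening: 0.0003
grasp_force: 1.9
```

Call:
play_rows([
  [[0.0014, 0.0035, 0], 0],
  [[0.0028, 0.007, 0], 0],
  [[0.0041, 0.0104, 0], 0],
  [[0.0055, 0.0139, 0], 0],
  [[0.0069, 0.0174, 0], 0],
])

```text
t: 9.88
tcp_pos: [0.5057, -0.2829, 0.0702]
tcp_rot: [2.222, 2.221, 0.0]
contact_force: [-0.5, 0.1, 3.1]
opening: 0.0003
grasp_force: 0.9
```

Call:
play_rows([
  [[0.0005, 0.0037, 0], 0],
  [[0.0011, 0.0073, 0], 0],
  [[0.0016, 0.011, 0], 0],
  [[0.0022, 0.0146, 0], 0],
  [[0.0027, 0.0183, 0], 0],
])

```text
t: 10.3
tcp_pos: [0.5199, -0.2808, 0.07]
tcp_rot: [-2.221, -2.221, 0.001]
contact_force: [-5.8, 0.4, 2.1]
opening: 0.0002
grasp_force: 1.9
```

Call:
play_rows([
  [[0.0005, 0.0037, 0], 0],
  [[0.0011, 0.0073, 0], 0],
  [[0.0016, 0.011, 0], 0],
  [[0.0022, 0.0146, 0], 0],
  [[0.0027, 0.0183, 0], 0],
])

```text
t: 10.72
tcp_pos: [0.535, -0.2787, 0.0703]
tcp_rot: [2.221, 2.221, 0.0]
contact_force: [-1.7, -0.8, 1.8]
opening: 0.0005
grasp_force: 0.9
```

```bash
python3 sh.py
```

```text
shift px 0.0 0.0 0.9994267225265503
m/px 0.0021474045970340363 [1.43430604e-03 3.30698158e-03 5.55111512e-17]
```

Call:
play_rows([
  [[0, 0.001, 0], 0],
  [[0, 0.001, 0], 0],
  [[0, 0.001, 0], 0],
])

```text
t: 11.02
tcp_pos: [0.5355, -0.2787, 0.0702]
tcp_rot: [2.221, 2.221, 0.001]
contact_force: [1.1, 0.6, 1.0]
opening: 0.0002
grasp_force: 0.6
```

Call:
play_rows([
  [[0, 0, -0.02], 0],
  [[0, 0, -0.06], 0],
  [[0, 0, -0.11], 0],
  [[0, 0, -0.16], 0],
  [[0, 0, -0.21], 0],
])

```text
t: 11.43
tcp_pos: [0.5349, -0.2785, 0.2399]
tcp_rot: [-2.222, -2.221, 0.0]
contact_force: [0.3, 0.1, -1.0]
opening: 0.0005
grasp_force: 0.0
```

Call:
play_rows([
  [[0, -0.02, -0.05], 0],
  [[0, -0.04, -0.1], 0],
  [[0, -0.06, -0.15], 0],
  [[0, -0.08, -0.19], 0],
  [[0, -0.11, -0.21], 0],
])

```text
t: 11.85
tcp_pos: [0.447, -0.2786, 0.4108]
tcp_rot: [2.218, 2.219, 0.002]
contact_force: [0.3, 1.0, -0.4]
opening: 0.0004
grasp_force: 0.0
```

Call:
play_rows([
  [[0.05, 0, 0], 0],
  [[0.1, -0.01, 0], 0],
  [[0.15, -0.01, 0], 0],
  [[0.2, -0.01, 0], 0],
  [[0.25, -0.01, 0], 0],
])

```text
t: 12.27
tcp_pos: [0.4386, -0.0772, 0.4063]
tcp_rot: [2.222, 2.22, 0.001]
contact_force: [0.7, 0.1, -0.6]
opening: 0.0004
grasp_force: 0.0
```

Call:
play_rows([
  [[0.05, 0, 0], 0],
  [[0.1, 0, 0], 0],
  [[0.15, 0, 0], 0],
  [[0.2, 0, 0], 0],
  [[0.25, 0, 0], 0],
])

```text
t: 12.68
tcp_pos: [0.4387, 0.1232, 0.4063]
tcp_rot: [2.222, 2.221, 0.001]
contact_force: [0.7, -0.5, 0.4]
opening: 0.0008
grasp_force: 0.0
```

```bash
python3 - <<'E'
from h import *
o=arm.get_obs();print(o["t"],o["tcp_pos"],o["contact_force"])
p0,d0=[np.load("top0.npz")[k] for k in"pd"]
D=[];
for k in range(5):
    p,d=arm.camera("top");D.append(d)
s=arm.camera("side")[0]
P0=cloud("top",d0);P=cloud("top",np.median(D,0))
for u,v in((252,231),(240,225),(230,216),(222,206),(217,193),(215,180)):
    sl=np.s_[v-3:v+4,u-3:u+4];print((u,v),"drop mm",1e3*(P0[sl][...,2].mean()-P[sl][...,2].mean()))
a=p[150:260,180:300];b=s[170:260,190:300]
cv2.imwrite("pics/end.png",np.hstack([cv2.resize(a,(400,367)),cv2.resize(b,(395,323+44))]))
E
python3 sh.py
```

```text
12.6833 [0.43873427 0.12324235 0.40632161] [ 0.65774921 -0.47501177  0.37677844]
(252, 231) drop mm 22.307657026757603
(240, 225) drop mm 4.446758813877586
(230, 216) drop mm 5.012600726727337
(222, 206) drop mm 4.669839933780229
(217, 193) drop mm 4.819900228821436
(215, 180) drop mm 4.622260401313347
shift px 0.0 0.0 0.9995099306106567
m/px 0.0021474045970340363 [1.43430604e-03 3.30698158e-03 5.55111512e-17]
```

View pics/end.png

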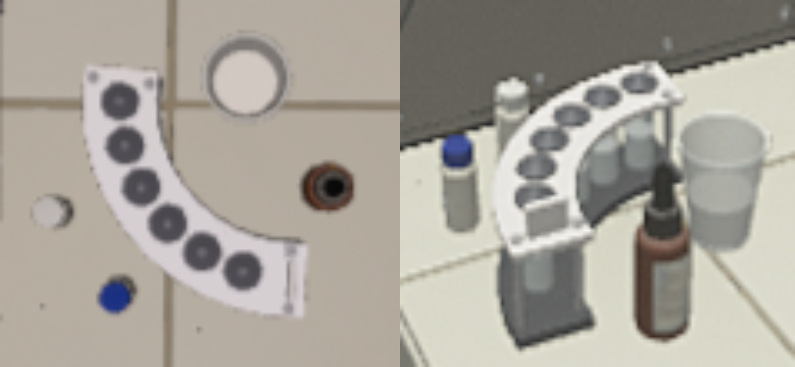

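The picture shows the rack, cup, bottle and vials unmoved, and all six stoppers low. The stopper 1 depth figure looks like dropout pixels, so I'll re-measure it with the median of valid pixels.

```bash
python3 - <<'E'
from h import *
d0=np.load("top0.npz")["d"];d=np.median([arm.camera("top")[1] for _ in range(3)],0)
P0=cloud("top",d0);P=cloud("top",d);sl=np.s_[228:235,249:256];ok=(d0[sl]>0)&(d[sl]>0)
x=1e3*(P0[sl][...,2]-P[sl][...,2])[ok];print(ok.sum(),np.median(x),x.mean())
if 4<np.median(x)<6: print(arm.hand_in())
E
```

```text
48 4.881689795169293 5.00937253810414
the job is handed in; nothing more can be done
None
```

All six stoppers were pushed home in order from the tab end: the depth images show each one 4.4 to 5.0 mm lower. The rack showed no measurable shift, the cup, bottle and vials look unmoved, contact force readings stayed under about 7 N, and the job is handed in at about 13 s (no verdict was returned).

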